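Point out the screw left standing and log it for rework

TASK

One of the four corner screws of the power supply unit in the nest was left standing proud. Point at that screw for the station camera: bring the fingertips straight down to about 2 cm above its head, without touching the screw or the unit and without pointing at any of the other three, and stay there for two seconds. Then press the red rework button on the button box down and let it go, leaving the green button, the screw and everything else as they are.

Things in the scene. Friction and masses are not known exactly. Their poses are not given: they have to be found in the camera images.
- unit: power supply unit, fixed in the nest: dark cast base 180 x 150 x 18 mm under a blue-grey louvred cover whose corner pockets leave 16 mm round the screws. Origin: centre of its underside, 20 mm above the table; z up, x along the 180 mm side. Base top (flange) at z = 18, cover top at z = 52 mm. Upright screw holes at x = +-75, y = +-60 mm.
- nest: aluminium nest plate 230 x 240 x 20 mm, fixed, origin at the centre of its underside, axes parallel to the unit's, the unit centred on it. Two toggle clamps stand at x = 0, y = +-110 mm, their upright red handles reaching 110 mm above the table
- loose_screw: the proud M6 cap screw: bright steel, loose in its hole, standing nearly upright with 15 mm of bare shank showing above the flange. Shank 6 x 25 mm; washer 15 mm and head 10.4 mm across, together 6 mm high. Origin at the foot of the shank (10 mm down the hole), z along the screw; the head's top is at z = 31 mm, 21 mm above the flange, about 59 mm above the table
- loose_screw_top (a point): centre of the top of the proud screw's head: the point to point at. The tool point (TCP) counts as pointing 20 to 70 mm above it, pointing down. The closed fingertips stand about 19 mm past the TCP, so TCP about 40 mm above leaves some 2 cm of air
- screw_a: one of the three tight screws: the same head and washer, washer flat on the flange, head top only 6 mm above the flange; origin on its axis at the flange surface, z up. It never moves
- screw_b: one of the three tight screws: the same head and washer, washer flat on the flange, head top only 6 mm above the flange; origin on its axis at the flange surface, z up. It never moves
- screw_c: one of the three tight screws: the same head and washer, washer flat on the flange, head top only 6 mm above the flange; origin on its axis at the flange surface, z up. It never moves
- button_box: operator's box, fixed: light grey enclosure 80 x 140 x 60 mm with a white lid, origin at the centre of its underside on the table, x along the 80 mm side. Two 28 mm round buttons in dark bezels on top, at y = +-32 mm in its frame; which side is red changes from run to run
- red (a joint): travel of the red rework button: 0 at rest, grows to 0.006 m fully down; springs back. Its cap needs 1.5 N to start and 5 N fully down; from 0.004 m it counts as pressed
- red_top (a point): centre of the red button's top face, 82 mm above the table at rest; it moves down with the cap. The cap, 28 mm across, stands 10 mm above its 44 mm bezel
- green (a joint): travel of the green (good part) button, same build, not to be pressed: 0 at rest, 0.006 m down
- green_top (a point): centre of the green button's top face, 82 mm above the table
- terminal_block: green terminal block 36 x 12 x 15 mm on the unit's cover; loose bystander to be left where it is; origin at the centre of its underside
- screwdriver: yellow-handled screwdriver, 190 mm long, lying beyond the button box; loose bystander to be left where it is; origin at the centre of its underside
- capacitor: dark blue can capacitor, 35 mm across, 50 mm high, standing in front of the gap between the nest and the button box; loose bystander to be left where it is; origin at the centre of its underside
- heat_sink: finned aluminium heat sink 90 x 60 x 36 mm, left of the nest; loose bystander to be left where it is; origin at the centre of its underside
- scanner: black and yellow hand scanner, 165 x 66 x 40 mm, lying to the left of the nest, beyond the heat sink; loose bystander to be left where it is; origin at the centre of its underside
- screw_tub: black tub of screws 100 x 85 x 45 mm, near the robot on its left; loose bystander to be left where it is; origin at the centre of its underside

How it is judged:
On the way, in this order (a step that is already met when the one before it is completed fails the run):
1. point down at the proud screw, the tool point within 12 mm of its axis and 20 to 70 mm above its head, for 1.8 s (horizontal distance between the grasp point and loose_screw_top below 0.012 m and z of the grasp point in the frame of loose_screw between 0.051 and 0.101 m and (angle between the grasp point's own z axis and vertical below 0.35 rad or angle between the grasp point's own z axis and vertical above 2.79 rad)), for 1.8 s.
2. press the red button at least 4 mm down (value of joint red above 0.004 m), for 0.05 s.
At the end, for the whole second after the job is handed in: Both buttons are up (within 1.5 mm), the proud screw still stands upright in its hole within 4 mm of where it was, at rest, and every loose bystander is within 10 mm of where it began (value of joint each of red, green below 0.0015 m and distance of loose_screw from where it was at the start of the episode below 0.004 m and angle between loose_screw's own z axis and vertical below 0.2 rad and linear speed of loose_screw below 0.02 m/s and distance of each of terminal_block, screwdriver, capacitor, heat_sink, scanner, screw_tub from where it was at the start of the episode below 0.01 m); the robot touches nothing.
It fails at once if the robot touches the proud screw, a tight screw or the unit (over 0.3 N) (contact force between any of the fingers, the arm and loose_screw above 0.3 N or contact force between any of the fingers, the arm and unit above 0.3 N or contact force between any of the fingers, the arm and screw_a above 0.3 N or contact force between any of the fingers, the arm and screw_b above 0.3 N or contact force between any of the fingers, the arm and screw_c above 0.3 N).
It fails at once if the proud screw is lifted, pulled out or shifted by more than 4 mm (distance of loose_screw from where it was at the start of the episode above 0.004 m).
It fails at once if the robot points at a tight screw: tool point within 12 mm of its axis, less than 70 mm above the flange ((horizontal distance between the grasp point and screw_a below 0.012 m and z of the grasp point in the frame of screw_a below 0.07 m) or (horizontal distance between the grasp point and screw_b below 0.012 m and z of the grasp point in the frame of screw_b below 0.07 m) or (horizontal distance between the grasp point and screw_c below 0.012 m and z of the grasp point in the frame of screw_c below 0.07 m)).
It fails at once if the green button is pressed more than 2 mm (value of joint green above 0.002 m).
It fails at once if a loose bystander is moved by more than 10 mm (distance of any of terminal_block, screwdriver, capacitor, heat_sink, scanner, screw_tub from where it was at the start of the episode above 0.01 m).
It also fails if it takes over 42 s, if anything falls off the work surface, if the arm or the gripper's body presses on something with over 40 N, if the wrist force passes 120 N, or if a joint passes its speed limit or range.

ROBOT

A 6-joint arm with a two-finger parallel gripper is mounted at the origin on the work surface. World frame = base frame: x ahead of the robot, y to its left, z up, the work surface at z = 0. Lengths are in m, angles in rad, forces in N, time in s.
With the tool pointing down it reaches from about 0.375 to 0.9 m from the base axis. Payload 3.1 kg.
Tool frame: the origin (TCP) lies between the finger pads, 19 mm behind the fingertips; this is the grasp point; z points along the fingers, y is the line along which they close (so a half turn about z gives the same grasp; the last joint's range is limited). The gripper opens to 87 mm and grips with 3 to 60 N. Pads are 19 mm wide; open, the fingers measure 117 mm over their backs; the gripper's body (75 mm by 190 mm) begins 51 mm behind the grasp point.
Start: joints at [-1.395, 0.527, 1.433, -0, 1.181, -0.178], TCP at [0.217, -0.586, 0.241] pointing down, gripper open.
Joint ranges: [-3.08, 3.08], [-0.75, 2.2], [0.22, 2.44], [-1.43, 4.57], [0, 2.65], [-2.85, 2.85]. Speed limits (rad/s): [2.79, 2.79, 3.14, 3.14, 3.14, 3.14].

INTERFACE

Orientations are given as a unit quaternion [x, y, z, w].
In Python, from rig import telemetry, viewer, hand_in gives the robot as it stands. The module is installed in compiled form; this text tells all that it offers.
- The arm moves only by the shell command python3 -m creep 'ROWS' [FORCE]. ROWS is JSON, a list of rows, each an object with "translation": the shift along the tool's x, y, z in mm, a list of three; "roll": the turn about the tool's z in degrees; "gripper": the finger opening in mm, from 0 to 87. In form: [{"translation": [tx, ty, tz], "roll": roll, "gripper": gripper}, ...]. A call has 1 to 5 rows; each row is the pose to reach, as a shift and turn from the pose commanded when the call began, along the tool's axes at that moment; what a row does not reach only later rows make up. A row lasts 1/12 s, in which the tool goes at most 41.7 mm and 7.16 degrees, less where a joint would pass 70% of its speed; a pose out of reach is approached as far as the arm can. A call with a gripper value outside its range is refused whole. The fingers move at their own pace and stop on an object; FORCE is the grip in N (left out, the last holds). Time passes only in rows, so rows that repeat a pose let the fingers close. It gives the time, the measured TCP pose, the force, the opening and the grip force at its end, in the units of the state.
- telemetry.get_obs(): the state, without advancing time (a new reading comes with each control period).
- viewer.camera(name): name is "scene" or "top"; returns the picture (384x512x3 uint8, blue, green, red); there is no depth.
- viewer.camera_info(name): a dict with "intrinsics" (3x3 intrinsics, pixels), "rvec" (rotation vector, rad) and "tvec" (3), from world to camera coordinates, as OpenCV has them. Camera axes: x right, y down, z forward; pixel columns grow to the right and rows downward; lengths in m; the calibration is good to about 2 mm. A picture is of the moment at which its call begins. camera_info takes no time and is no camera call.
- hand_in(): hands the job in; it is judged then, once.
Trained networks look in the newest picture that a camera, given by its name, has taken for a name from the list of things; names that differ only in an ending like _2 or _b are one class to them, and where a whole thing is asked for, a point or a joint stands for the part that bears it (a point fixed in the world has none). Each returns a list of dicts, best first, with "p" (0 to 1); they miss things now and then, are a little off and sometimes report something else, mostly with a low value. They report only what shows in the picture. A call takes as long as a camera call.
- viewer.recognise(camera, thing): "bbox" ([left, top, width, height] in pixels, round what is visible of it).
The state is a dict: "time": time; "q": joint angles; "joint_velocities": joint speeds; "joint_torque": joint torques, N m; "position": TCP position; "tool_rot": TCP orientation; "ft_force": force on the tool from outside, world axes, zero at the start; "moment": the same for the moment, N m; "grip_width": finger opening in m; "grip_force": force on a finger pad.
Only numpy, scipy, OpenCV 4.12 (cv2) and the standard library are available. Lean on these libraries where they do the work, as an engineer would, in place of code of your own. Each camera call takes 0.05 s, during which the arm holds its last target. There are 200 camera calls.

## Working session

There is one attempt and no reset: what is moved stays moved. The work goes in short steps, Python scripts to look and compute and a shell command to move; the robot and the scene stay as the last step left them, time stands still between calls to the robot, and variables do not carry over. Pictures are saved under pics/ and viewed, at most 10 in all, crops included, and the job is handed in when it is done.

```bash
mkdir -p pics
python3 - <<'E'
from rig import telemetry, viewer
import cv2
o=telemetry.get_obs();print(o['time'],o['position'],o['tool_rot'],o['grip_width'])
for c in('scene','top'):
    cv2.imwrite(f'pics/{c}0.png',viewer.camera(c))
    i=viewer.camera_info(c);print(c,i)
    for t in('loose_screw','screw_a','red','green','unit'):
        print(t,[(d['bbox'],round(d['p'],2)) for d in viewer.recognise(c,t)][:5])
E
```

```text
0.0 [ 0.2170355  -0.58538573  0.24028125] [ 9.84304768e-01  1.76473834e-01 -8.51093574e-07 -1.05336498e-03] 0.08698806429692968
scene {'intrinsics': array([[474.30939054,   0.        , 264.08725149],
       [  0.        , 474.30939054, 193.39423264],
       [  0.        ,   0.        ,   1.        ]]), 'rvec': array([ 2.08722008,  1.71088183, -0.46251387]), 'tvec': array([-0.11568807, -0.41194215,  1.50042402])}
loose_screw [([192.4, 164.9, 13.0, 20.2], 0.7)]
screw_a []
red []
green [([89.7, 214.5, 12.0, 14.7], 0.7), ([191.9, 166.8, 12.9, 22.0], 0.6), ([118.9, 212.8, 11.8, 14.4], 0.44), ([378.1, 129.2, 38.2, 40.6], 0.42)]
unit [([240.9, 177.1, 73.5, 69.0], 0.58)]
top {'intrinsics': array([[468.00815781,   0.        , 245.0925969 ],
       [  0.        , 468.00815781, 198.64159865],
       [  0.        ,   0.        ,   1.        ]]), 'rvec': array([ 2.12257174, -2.1222101 ,  0.16216858]), 'tvec': array([0.03118784, 0.52987666, 1.21595908])}
loose_screw []
screw_a []
red []
green [([404.4, 194.8, 14.4, 9.4], 0.64)]
unit [([364.0, 174.6, 61.8, 46.0], 0.71), ([215.4, 154.6, 56.7, 66.3], 0.61)]
```

View pics/scene0.png

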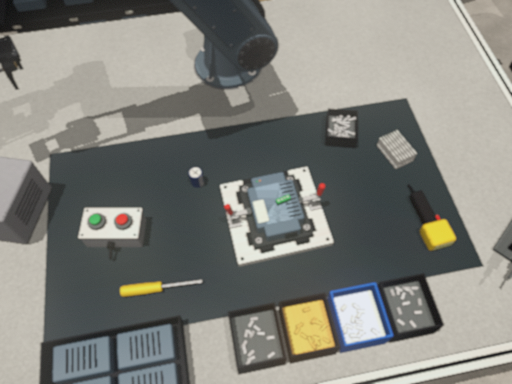

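View pics/top0.png

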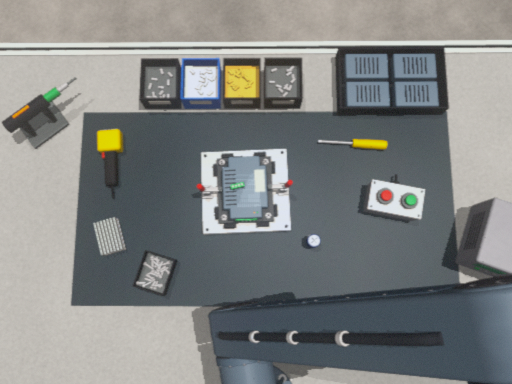

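The scene view shows the nest at about (275,215), with the red button at (123,220) and green at (96,220). In the top view the nest is at (246,190), red at (386,196) and green at (411,200). The "loose_screw" detection at (199,175) is really the capacitor, so I'll enlarge the unit.

Run:
```python
import cv2,numpy as np
s=cv2.imread('pics/scene0.png')[160:268,215:337];t=cv2.imread('pics/top0.png')[142:240,195:297]
f=lambda a,k:cv2.resize(a,None,fx=k,fy=k,interpolation=cv2.INTER_CUBIC)
cv2.imwrite('pics/c1.png',f(s,6)[:600]);cv2.imwrite('pics/c2.png',f(t,6)[:600])
```

```text
(no output)
```

View pics/c1.png

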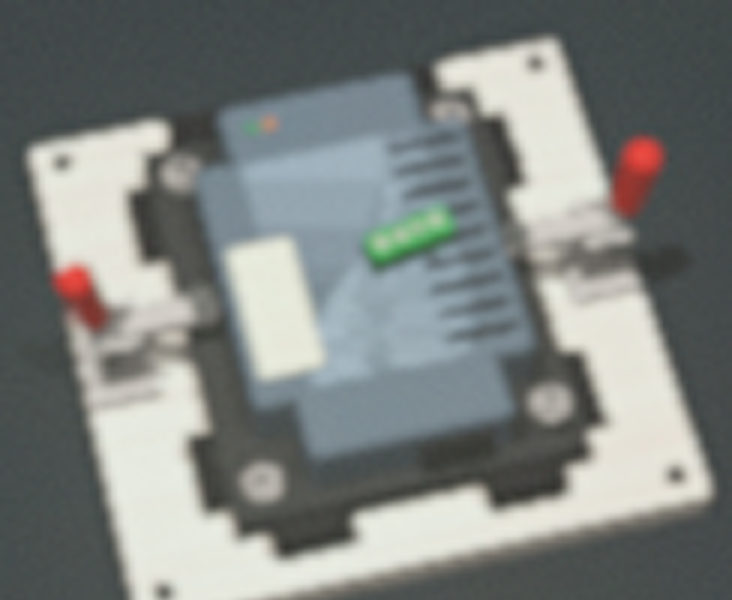

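View pics/c2.png

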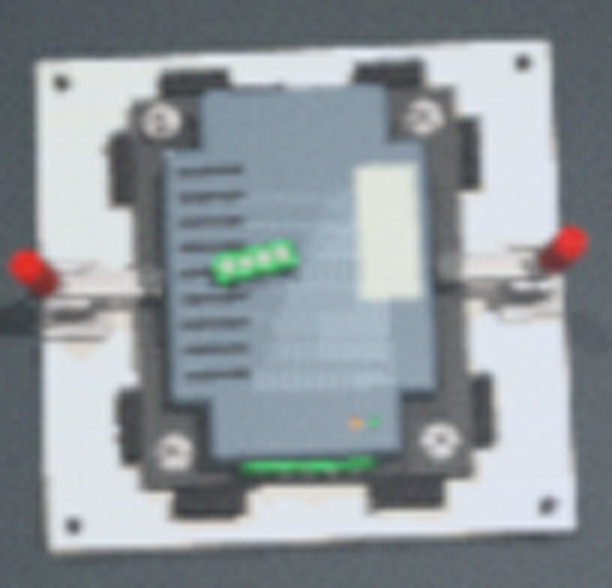

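The heads show in both crops. In the scene crop they are at (182,173), (450,110), (551,401) and (263,482), which match (440,439), (174,451), (162,121) and (424,117) in the top crop. I'll triangulate each one, and also fit the unit's pose to all four and compare candidates.

```bash
cat > h.py <<'E'
import cv2,numpy as np
from scipy.optimize import least_squares
from rig import viewer
I={c:viewer.camera_info(c) for c in('scene','top')}
def proj(c,P):return cv2.projectPoints(np.float64(P).reshape(-1,1,3),I[c]['rvec'],I[c]['tvec'],I[c]['intrinsics'],None)[0].reshape(-1,2)
def tri(s,t):
    return least_squares(lambda P:np.r_[proj('scene',P)[0]-s,proj('top',P)[0]-t],[.5,0,.05],x_scale=.1)
def at(c,px,z):
    return least_squares(lambda p:proj(c,[*p,z])[0]-px,[.5,0]).x
E
python3 - <<'E'
from h import *
S=(np.array([[182,173],[450,110],[551,401],[263,482]])+.5)/6-.5+[215,160]
T=(np.array([[440,439],[174,451],[162,121],[424,117]])+.5)/6-.5+[195,142]
for s,t in zip(S,T):
    r=tri(s,t);print('tri',r.x.round(4),r.fun.round(2))
# unit xy relative: A,B,C,D in world ordering; x 150 long between A-B? test both
for L in((150,120),(120,150)):
  for k in range(-1,4):
    Z=np.full(4,.044); 
    if k>=0:Z[k]=.059
    a,b=np.array(L)/2000
    loc=np.array([[-a,-b],[-a,b],[a,b],[a,-b]])
    def f(p):
        c,s=np.cos(p[2]),np.sin(p[2])
        P=np.c_[loc@np.array([[c,s],[-s,c]])+p[:2],Z]
        # small unknown pixel biases for each camera
        return np.r_[(proj('scene',P)-S-p[3:5]).ravel(),(proj('top',P)-T-p[5:7]).ravel(),p[3:7]]
    r=least_squares(f,[.5,0,0,0,0,0,0],x_scale=[.1,.1,.1,1,1,1,1]);print(L,k,round(2*r.cost,2),r.x.round(4))
def blob(c,box,col):
    x,y,w,h=box;im=cv2.imread(f'pics/{c}0.png')[y:y+h,x:x+w].astype(int)
    B,G,R=im[...,0],im[...,1],im[...,2]
    m=(R-np.maximum(G,B)>60) if col=='r' else (G-np.maximum(R,B)>40)
    v,u=np.nonzero(m);return np.array([u.mean()+x,v.mean()+y]),m.sum(),(np.ptp(u),np.ptp(v))
for n,sb,tb in(('r',(110,205,30,30),(375,183,24,26)),('g',(80,205,28,30),(400,185,25,28))):
    s,t=blob('scene',sb,n),blob('top',tb,n);print(n,s,t,tri(s[0],t[0]).x,at('scene',s[0],.08),at('top',t[0],.08))
print([at('top',p,.0) for p in ((370,178),(424,186))])
for n,p,z in(('cap',(313.5,240),.05),('handR',(290,183),.11),('handL',(200.5,187),.11)):print(n,at('top',p,z))
E
```

```text
tri [ 0.4871 -0.0299  0.038 ] [-0.09  0.   -0.1  -0.01]
tri [0.4812 0.0894 0.0423] [-0.11  0.01 -0.11 -0.02]
tri [0.631  0.0963 0.0525] [-0.32  0.03 -0.35 -0.06]
tri [ 0.6363 -0.0234  0.037 ] [-0.14  0.01 -0.16 -0.02]
(150, 120) -1 6.17 [ 0.5591  0.0333  0.0519 -0.1431 -0.1821 -0.127  -0.1268]
(150, 120) 0 19.78 [ 0.5596  0.0332  0.0568 -0.1661 -0.6561 -0.0835 -0.4197]
(150, 120) 1 15.42 [ 0.5595  0.0329  0.0515 -0.1694 -0.6805 -0.1038 -0.3851]
(150, 120) 2 1.95 [ 0.5597  0.0328  0.0455 -0.1568 -0.5227 -0.0656 -0.5869]
(150, 120) 3 19.32 [ 0.5599  0.0331  0.0536 -0.1645 -0.4848 -0.0474 -0.6305]
(120, 150) -1 475.79 [ 0.5596  0.0339  0.0611 -0.0473 -0.2943 -0.3137 -0.3458]
(120, 150) 0 464.86 [ 0.5599  0.0341  0.0663 -0.0177 -0.8115 -0.329  -0.6105]
(120, 150) 1 480.65 [ 0.5598  0.0333  0.0601 -0.1508 -0.8155 -0.2257 -0.5719]
(120, 150) 2 502.76 [ 0.5604  0.0332  0.0534 -0.1141 -0.5944 -0.1932 -0.8349]
(120, 150) 3 499.17 [ 0.5605  0.034   0.065   0.0114 -0.5763 -0.3042 -0.8829]
r (array([121.3047619, 218.8952381]), np.int64(105), (np.int64(11), np.int64(10))) (array([386.        , 194.89473684]), np.int64(95), (np.int64(10), np.int64(10))) [ 0.53428295 -0.33863486  0.0747429 ] [ 0.53730464 -0.33724118] [ 0.53332343 -0.33734366]
g (array([ 94.57142857, 218.86734694]), np.int64(98), (np.int64(11), np.int64(10))) (array([410.52873563, 199.55172414]), np.int64(87), (np.int64(9), np.int64(9))) [ 0.52173528 -0.40162643  0.0750716 ] [ 0.52464722 -0.39995558] [ 0.52089114 -0.4002291 ]
[array([ 0.59606637, -0.3178784 ]), array([ 0.57288513, -0.46667478])]
cap [ 0.41809043 -0.14961903]
handR [ 0.55933593 -0.08526285]
handL [0.54933896 0.14485444]
```

The proud screw is the +x/+y one. That fit costs 1.95 against at least 15 for the other three, and it triangulates 10–15 mm higher than them. It is at about (0.632, 0.096). The red button is at about (0.535, -0.338), and its 64 mm distance to green matches the drawing. In tool axes, the move to above the screw is about (626, -496, 0) mm.

```bash
python3 -m creep '[{"translation":[31,-25,0],"roll":0,"gripper":0},{"translation":[62,-50,0],"roll":0,"gripper":0},{"translation":[93,-75,0],"roll":0,"gripper":0},{"translation":[124,-99,0],"roll":0,"gripper":0},{"translation":[155,-123,0],"roll":0,"gripper":0}]'
python3 -m creep '[{"translation":[31,-25,0],"roll":0,"gripper":0},{"translation":[62,-50,0],"roll":0,"gripper":0},{"translation":[93,-75,0],"roll":0,"gripper":0},{"translation":[124,-99,0],"roll":0,"gripper":0},{"translation":[155,-123,0],"roll":0,"gripper":0}]'
python3 -m creep '[{"translation":[31,-25,0],"roll":0,"gripper":0},{"translation":[62,-50,0],"roll":0,"gripper":0},{"translation":[93,-75,0],"roll":0,"gripper":0},{"translation":[124,-99,0],"roll":0,"gripper":0},{"translation":[155,-123,0],"roll":0,"gripper":0}]'
python3 -m creep '[{"translation":[31,-25,0],"roll":0,"gripper":0},{"translation":[62,-50,0],"roll":0,"gripper":0},{"translation":[93,-75,0],"roll":0,"gripper":0},{"translation":[124,-99,0],"roll":0,"gripper":0},{"translation":[155,-123,0],"roll":0,"gripper":0}]'
python3 - <<'E'
from rig import telemetry
import numpy as np
from scipy.spatial.transform import Rotation as R
o=telemetry.get_obs();print(o['q'])
print(1e3*R.from_quat(o['tool_rot']).inv().apply(np.array([.632,.096,.140])-o['position']))
E
```

```text
time: 1.02
position: [0.3203, -0.4153, 0.2414]
tool_rot: [0.984, 0.176, 0.0, 0.0]
ft_force: [0.9, -0.4, -0.2]
grip_width: 0.061
grip_force: 0.0
time: 1.43
position: [0.4231, -0.246, 0.2416]
tool_rot: [0.984, 0.176, 0.0, 0.0]
ft_force: [0.3, 0.5, 0.1]
grip_width: 0.0282
grip_force: 0.0
time: 1.85
position: [0.5258, -0.0766, 0.2416]
tool_rot: [0.984, 0.177, 0.0, 0.0]
ft_force: [0.5, -0.1, 0.2]
grip_width: 0.0016
grip_force: 0.0
time: 2.27
position: [0.6283, 0.0927, 0.2414]
tool_rot: [0.984, 0.177, 0.0, 0.0]
ft_force: [0.6, -0.4, -0.3]
grip_width: 0.0005
grip_force: 0.0
[-2.90828635e-02  5.41140506e-01  1.40582875e+00 -9.31013728e-05
  1.19436195e+00  1.18650487e+00]
[  4.56192679  -1.7910219  101.40805202]
```

```bash
python3 -m creep '[{"translation":[5,-2,30],"roll":0,"gripper":0},{"translation":[5,-2,60],"roll":0,"gripper":0},{"translation":[5,-2,85],"roll":0,"gripper":0},{"translation":[5,-2,100],"roll":0,"gripper":0},{"translation":[5,-2,100],"roll":0,"gripper":0}]'
python3 - <<'E'
from rig import telemetry
from h import *
o=telemetry.get_obs();p=o['position'];print(p)
tip=p-[0,0,.019]
s=viewer.camera('scene');t=viewer.camera('top')
print(proj('scene',[tip,[.632,.096,.059]]),proj('top',[tip]))
f=lambda a:cv2.resize(a,None,fx=6,fy=6,interpolation=cv2.INTER_CUBIC)
cv2.imwrite('pics/d1.png',f(s[168:268,240:370]))
E
```

```text
time: 2.68
position: [0.6287, 0.0946, 0.1371]
tool_rot: [0.984, 0.177, -0.004, -0.001]
ft_force: [-0.6, 0.0, -0.1]
grip_width: 0.0003
grip_force: 0.0
[0.6287479  0.09459203 0.13713895]
[[307.26330317 213.21001668]
 [306.27367646 225.66147174]] [[220.11494288 156.19480362]]
```

View pics/d1.png

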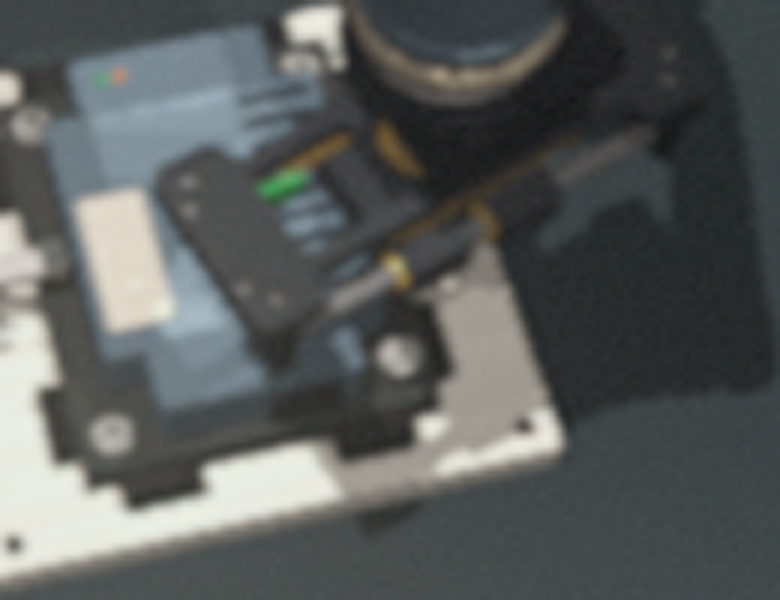

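The closed fingertips are over the proud screw. The tip is predicted at crop (404,271) and the head shows at (398,355), where it was expected, so nothing has been disturbed. I'll descend the last part and hold.

```bash
python3 -m creep '[{"translation":[2,0,8],"roll":0,"gripper":0},{"translation":[2,0,16],"roll":0,"gripper":0},{"translation":[2,0,24],"roll":0,"gripper":0},{"translation":[2,0,30],"roll":0,"gripper":0},{"translation":[2,0,36],"roll":0,"gripper":0}]'
python3 -m creep '[{"translation":[0,0,0],"roll":0,"gripper":0},{"translation":[0,0,0],"roll":0,"gripper":0},{"translation":[0,0,0],"roll":0,"gripper":0},{"translation":[0,0,0],"roll":0,"gripper":0},{"translation":[0,0,0],"roll":0,"gripper":0}]'
```

```text
time: 3.2
position: [0.6333, 0.0949, 0.1047]
tool_rot: [0.984, 0.176, -0.0, -0.0]
ft_force: [-0.7, -0.2, -0.1]
grip_width: 0.0006
grip_force: 0.0
time: 3.62
position: [0.6338, 0.095, 0.1057]
tool_rot: [0.984, 0.176, 0.0, 0.0]
ft_force: [-0.1, -0.8, -0.2]
grip_width: 0.0004
grip_force: 0.0
```

```bash
python3 -m creep '[{"translation":[-1,-1,4],"roll":0,"gripper":0},{"translation":[-1,-1,4],"roll":0,"gripper":0},{"translation":[-1,-1,4],"roll":0,"gripper":0},{"translation":[-1,-1,4],"roll":0,"gripper":0},{"translation":[-1,-1,4],"roll":0,"gripper":0}]'
for i in 1 2 3 4 5 6; do python3 -m creep '[{"translation":[0,0,0],"roll":0,"gripper":0},{"translation":[0,0,0],"roll":0,"gripper":0},{"translation":[0,0,0],"roll":0,"gripper":0},{"translation":[0,0,0],"roll":0,"gripper":0},{"translation":[0,0,0],"roll":0,"gripper":0}]' | head -2; done
```

```text
time: 4.03
position: [0.6323, 0.0956, 0.1013]
tool_rot: [0.984, 0.176, 0.0, 0.0]
ft_force: [-0.4, 1.1, 0.1]
grip_width: 0.0008
grip_force: 0.0
time: 4.45
position: [0.6322, 0.0956, 0.1013]
time: 4.87
position: [0.6322, 0.0956, 0.1013]
time: 5.28
position: [0.6322, 0.0956, 0.1012]
time: 5.7
position: [0.6322, 0.0956, 0.1013]
time: 6.12
position: [0.6322, 0.0956, 0.1012]
time: 6.53
position: [0.6322, 0.0956, 0.1012]
```

Held for 2.9 s. Next I'll lift and cross to the red button.

```bash
python3 -m creep '[{"translation":[0,0,-25],"roll":0,"gripper":0},{"translation":[0,0,-55],"roll":0,"gripper":0},{"translation":[0,0,-85],"roll":0,"gripper":0},{"translation":[0,0,-110],"roll":0,"gripper":0},{"translation":[0,0,-110],"roll":0,"gripper":0}]' | head -2
python3 -m creep '[{"translation":[-22,34,0],"roll":0,"gripper":0},{"translation":[-44,68,0],"roll":0,"gripper":0},{"translation":[-66,102,0],"roll":0,"gripper":0},{"translation":[-88,136,0],"roll":0,"gripper":0},{"translation":[-110,170,0],"roll":0,"gripper":0}]' | head -2
python3 -m creep '[{"translation":[-22,34,0],"roll":0,"gripper":0},{"translation":[-44,68,0],"roll":0,"gripper":0},{"translation":[-66,102,0],"roll":0,"gripper":0},{"translation":[-88,136,0],"roll":0,"gripper":0},{"translation":[-110,170,0],"roll":0,"gripper":0}]' | head -2
python3 -m creep '[{"translation":[-22,33,0],"roll":0,"gripper":0},{"translation":[-22,33,30],"roll":0,"gripper":0},{"translation":[-22,33,60],"roll":0,"gripper":0},{"translation":[-22,33,75],"roll":0,"gripper":0},{"translation":[-22,33,75],"roll":0,"gripper":0}]'
python3 - <<'E'
from rig import telemetry
from h import *
p=telemetry.get_obs()['position'];print(p)
s=viewer.camera('scene')
print(proj('scene',[p-[0,0,.019],[.535,-.338,.082]]))
cv2.imwrite('pics/e1.png',cv2.resize(s[165:265,65:175],None,fx=6,fy=6,interpolation=cv2.INTER_CUBIC))
E
```

```text
time: 6.95
position: [0.6358, 0.0957, 0.2175]
time: 7.37
position: [0.587, -0.1033, 0.2106]
time: 7.78
position: [0.5429, -0.3013, 0.2105]
time: 8.2
position: [0.5318, -0.3364, 0.1313]
tool_rot: [0.984, 0.176, -0.003, -0.004]
ft_force: [-0.6, -0.2, 0.3]
grip_width: 0.0002
grip_force: 0.0
[ 0.53177893 -0.33639902  0.13129921]
[[117.93297079 210.47417678]
 [120.71878248 217.72636675]]
```

View pics/e1.png

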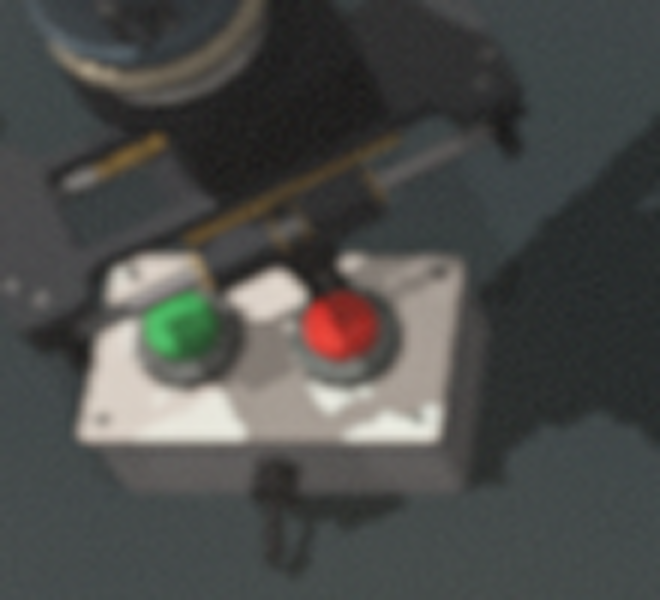

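The fingertips at about (325,275) in the crop are just above and behind the red cap at (342,325), well away from green at (180,328). I'll settle, then go down in small steps.

```bash
python3 -m creep '[{"translation":[0,0,10],"roll":0,"gripper":0},{"translation":[0,0,20],"roll":0,"gripper":0},{"translation":[0,0,24],"roll":0,"gripper":0},{"translation":[0,0,24],"roll":0,"gripper":0},{"translation":[0,0,24],"roll":0,"gripper":0}]'
python3 - <<'E'
from rig import telemetry
import numpy as np
from scipy.spatial.transform import Rotation as R
o=telemetry.get_obs()
print(1e3*R.from_quat(o['tool_rot']).inv().apply(np.array([.535,-.338,.096])-o['position']))
E
```

```text
time: 8.67
position: [0.535, -0.3381, 0.1124]
tool_rot: [0.984, 0.177, 0.0, 0.0]
ft_force: [0.6, -1.1, 0.1]
grip_width: 0.0004
grip_force: 0.0
[ 1.15840229e-02 -8.51968248e-02  1.63818651e+01]
```

```bash
python3 -m creep '[{"translation":[0,0,5],"roll":0,"gripper":0},{"translation":[0,0,9],"roll":0,"gripper":0},{"translation":[0,0,13],"roll":0,"gripper":0},{"translation":[0,0,16],"roll":0,"gripper":0},{"translation":[0,0,16],"roll":0,"gripper":0}]'
```

```text
time: 9.08
position: [0.5351, -0.3384, 0.0962]
tool_rot: [0.984, 0.176, 0.0, 0.0]
ft_force: [-0.4, 0.8, 3.5]
grip_width: 0.0001
grip_force: 2.1
```

The force of 3.5 N means about 3.5 mm of travel, so I'll press a little further until it reaches the stop.

```bash
python3 -m creep '[{"translation":[0,0,1],"roll":0,"gripper":0},{"translation":[0,0,2],"roll":0,"gripper":0},{"translation":[0,0,3],"roll":0,"gripper":0},{"translation":[0,0,3],"roll":0,"gripper":0},{"translation":[0,0,3],"roll":0,"gripper":0}]'
```

```text
time: 9.5
position: [0.5351, -0.3384, 0.0951]
tool_rot: [0.984, 0.177, 0.0, 0.0]
ft_force: [-1.6, 1.8, 11.0]
grip_width: 0.0002
grip_force: 5.4
```

At 11 N the button has bottomed out. I'll release it and retreat straight up.

```bash
python3 -m creep '[{"translation":[0,0,-6],"roll":0,"gripper":0},{"translation":[0,0,-20],"roll":0,"gripper":0},{"translation":[0,0,-50],"roll":0,"gripper":0},{"translation":[0,0,-80],"roll":0,"gripper":0},{"translation":[0,0,-110],"roll":0,"gripper":0}]'
python3 -m creep '[{"translation":[0,0,0],"roll":0,"gripper":0},{"translation":[0,0,0],"roll":0,"gripper":0},{"translation":[0,0,0],"roll":0,"gripper":0},{"translation":[0,0,0],"roll":0,"gripper":0},{"translation":[0,0,0],"roll":0,"gripper":0}]'
python3 - <<'E'
from rig import viewer
import cv2
cv2.imwrite('pics/f1.png',viewer.camera('scene'))
E
```

```text
time: 9.92
position: [0.5342, -0.3378, 0.2034]
tool_rot: [0.984, 0.176, -0.001, -0.001]
ft_force: [0.4, -0.9, 0.2]
grip_width: 0.0008
grip_force: 0.0
time: 10.33
position: [0.5339, -0.3375, 0.2014]
tool_rot: [0.984, 0.176, -0.001, -0.002]
ft_force: [0.0, 0.1, -0.3]
grip_width: 0.0003
grip_force: 0.0
```

View pics/f1.png

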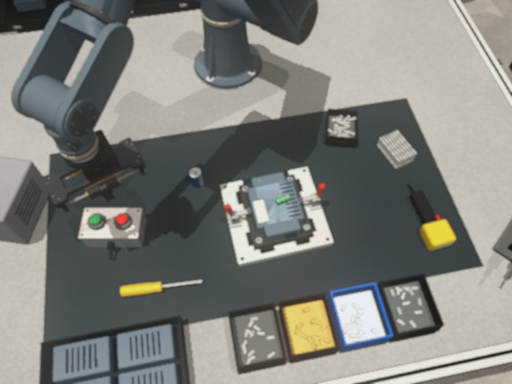

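The arm is clear. Both buttons look up at (123,220) and (96,220), and the screw at (307,227) and all bystanders are where they began.

```bash
python3 -c "
from rig import hand_in
print(hand_in())"
```

```text
the job is handed in; nothing more can be done
None
```

I pointed at the proud screw (far left corner seen from the robot) for 2.9 s from about 2 cm above its head, then pressed the red button to its stop and let it go, and handed the job in at about 10 s of robot time; the final picture shows nothing else moved, but no verdict came back.

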